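Open up the polisher for a disc change

TASK

I want to change the disc on the polisher: pull up the index plunger on its swing arm, swing the motor head out from over the bowl as far as it goes and let the plunger drop home in the parked notch. Then raise the splash cover by its bar to 45 degrees and keep hold of it there, because it has no stay and falls shut: finish while still holding it. Leave the bottle, tray and beaker where they stand.

Things in the scene. Friction and masses are not known exactly. Their poses are not given: they have to be found in the camera images.
- polisher: white bench grinder-polisher, fixed to the bench, 400 x 330 mm in plan, deck 100 mm high, with a round grey bowl 190 mm across. Origin at bench level under the centre of the bowl; x points from its front (controls, towards the robot at yaw 0) to its back, y to its left, z up. The hinge of the cover is at the back of the bowl; the steel column of the swing arm stands on the back right corner (90 mm behind and 155 mm to the right of the bowl's centre).
- swing_pivot (a point): on the vertical axis of the swing arm (axis of the column), at the top face of the notched steel index ring under the arm, 215 mm above the bench. The white arm lies over the ring from 217 to 242 mm above the bench; its motor head, 88 mm across and with its top 296 mm above the bench, is 179 mm from this axis.
- swing_arm (a joint): angle of the swing arm in rad: 0 = working position, head over the bowl's centre; it grows as the head swings out counterclockwise seen from above, to the right front of the machine; the parked notch is at 1.571 and the stop 0.035 rad past it. The ring has only these two notches, each leaving the plunger about 0.025 rad of play either way. The pivot turns stiffly: about 0.15 N m of friction.
- plunger_knob (a point): centre of the black ribbed round knob of the index plunger on top of the swing arm, 26 mm across and 24 mm tall, 65 mm from the pivot axis in the direction of the head; 278 mm above the bench with the plunger home. The arm's top is 36 mm below this point and a 22 mm wide bushing reaches up to 28 mm below it. The knob spins freely on its stem, so only a sideways pull on it swings the arm.
- plunger (a joint): lift of the plunger in m: 0 = home in a notch; it must rise 8 mm to clear the ring and stops at 14 mm; between the notches it rides on the ring at about 0.008. A spring presses it down with 4 N at home and 6.5 N at the top.
- cover (a joint): angle of the grey round splash cover in rad: 0 = shut, grows as the front edge rises, 0.785 = 45 degrees; stop at 1.4. The hinge line is level, along the polisher's y axis, at point cover_hinge. The cover is 206 mm across, weighs about 0.4 kg and falls shut from any angle. While the head is in the working position it blocks the cover.
- cover_hinge (a point): middle of the cover's hinge line, 112 mm behind the bowl's centre, 150 mm above the bench.
- cover_bar (a point): middle of the round steel bar of the cover's bow handle: 12 mm thick, 100 mm long, level, parallel to the hinge and 257 mm from it, at the hinge's height when shut. 42 mm of open space lie between the bar's centre line and the cover's front edge; the deck is 50 mm below the bar.
- suspension_bottle: bystander: white bottle, 60 mm across, 150 mm tall; origin at the centre of its underside.
- specimen_tray: bystander: white tray of black specimen mounts, 120 x 170 x 25 mm; origin at the centre of its underside.
- beaker: bystander: glass beaker, 68 mm across, 85 mm tall; origin at the centre of its underside.

How it is judged (in metres and radians):
On the way, in this order (a step that is already met when the one before it is completed fails the run):
1. the plunger is pulled up clear of the notch (value of joint plunger above 0.0085 m), for 0.1 s.
2. the head is swung out and the plunger has dropped home in the parked notch (value of joint swing_arm above 1.52 rad and value of joint plunger below 0.0025 m), for 0.3 s.
At the end, for the whole second after the job is handed in: The head is in its parked notch (swing arm past 1.52 rad) with the plunger home (within 2.5 mm); the cover stands still at 45 degrees, within 7 degrees (0.663 to 0.907 rad), carried by the robot's fingers (contact of more than 0.4 N) and propped on none of the bystanders (all of step 2 and value of joint cover between 0.663 and 0.907 rad and velocity of joint cover between -0.1 and 0.1 rad/s and contact force between the fingers and cover above 0.4 N and contact force between cover and suspension_bottle below 0.1 N and contact force between cover and specimen_tray below 0.1 N and contact force between cover and beaker below 0.1 N); the arm keeps its last pose, push and grip.
It fails at once if the bottle, the tray or the beaker is moved more than 30 mm or tipped (distance of any of suspension_bottle, specimen_tray, beaker from where it was at the start of the episode above 0.03 m or angle between any of suspension_bottle, beaker's own z axis and vertical above 0.35 rad).
It also fails if it takes over 56 s, if anything falls off the work surface, if the arm or the gripper's body presses on something with over 40 N, if the wrist force passes 120 N, or if a joint passes its speed limit or range.

ROBOT

A 6-joint arm with a two-finger parallel gripper is mounted at the origin on the work surface. World frame = base frame: x ahead of the robot, y to its left, z up, the work surface at z = 0. Lengths are in mm, angles in rad, forces in N, time in s.
With the tool pointing down it reaches from about 325 to 775 mm from the base axis. Payload 5.5 kg.
Tool frame: the origin (TCP) lies midway between the tips of the shut fingers; the grasp point (between the pads) lies 19 mm behind it; z points along the fingers, x is the direction in which the jaws open and shut, and the axes are right-handed (so a half turn about z gives the same grasp; the last joint's range is limited). The gripper opens to 85 mm and grips with 20 to 120 N. Pads are 22 mm wide; open, the fingers measure 114 mm over their backs; the gripper's body (76 mm by 85 mm) begins 54 mm behind the grasp point. The pads swing forward as they close: fully open they stand 13 mm farther back than shut.
Start: joints at [1.11, 0.091, 1.231, -0, 1.82, -0.057], TCP at [235.755, 551.757, 231.275] pointing down, gripper open.
Joint ranges: [-2.87, 2.87], [-0.86, 2.18], [0.17, 2.46], [-1.51, 4.65], [0.06, 2.69], [-2.65, 2.65]. Speed limits (rad/s): [2.57, 2.57, 3.01, 3.14, 3.14, 3.14].

INTERFACE

Orientations are given as a unit quaternion [w, x, y, z].
In Python, from workcell import status, get_image, camera_info, manip gives the robot as it stands. The module is installed in compiled form; this text tells all that it offers.
- The arm moves only by the tool play_rows, never from a script. Its argument "motion" is a list of rows, each a list of 5 numbers: the shift along the tool's x, y, z in mm, then the turn about the tool's z in degrees, then the opening, from -1 (shut) to 1 (fully open). A call has 1 to 5 rows; each row is the pose to reach, as a shift and turn from the pose measured when the call began, along the tool's axes at that moment; what a row does not reach only later rows make up. A row lasts 1/12 s, in which the tool goes at most 41.7 mm and 7.16 degrees, less where a joint would pass 70% of its speed; a pose out of reach is approached as far as the arm can. A call with a gripper value outside its range is refused whole. The fingers move at their own pace and stop on an object; the grip force is fixed at half the most. Time passes only in rows, so rows that repeat a pose let the fingers close. It gives the time, the measured TCP pose, the force and the opening at its end, in the units of the state.
- status.sense(): the state, without advancing time (a new reading comes with each control period).
- get_image(name): name is "scene" or "top" or "wrist"; returns (picture, depth): 480x640x3 uint8, blue, green, red; 480x640 float32, mm along the optical axis (not along the pixel's ray), 0 where there is no reading.
- camera_info(name): a dict with "mtx" (3x3 intrinsics, pixels), "dist_coeffs" ([k1, k2, p1, p2, k3] as OpenCV has them; the pictures are not rectified), "world_to_cam" (4x4, takes a point from world to camera coordinates). Camera axes: x right, y down, z forward; pixel columns grow to the right and rows downward; lengths in mm; the calibration is good to about 2 mm. A picture is of the moment at which its call begins: read the wrist's pose just before it. camera_info takes no time and is no camera call; for the wrist camera it gives the pose at the moment of the call.
- manip.finish_job(): hands the job in, once; it reports no verdict.
The state is a dict: "time": time; "joint_pos": joint angles; "qvel": joint speeds; "joint_efforts": joint torques, N m; "position": TCP position; "ee_rot": TCP orientation; "contact_force": force on the tool from outside, world axes, zero at the start; "torque": the same for the moment, N m; "grip_width": opening from 0.0 (shut) to 1.0 (fully open).
Only numpy, scipy, OpenCV 4.12 (cv2) and the standard library are available. Lean on these libraries where they do the work, as an engineer would, in place of code of your own. Each camera call takes 0.05 s, during which the arm holds its last target.

## Working session

There is one attempt and no reset: what is moved stays moved. The work goes in short steps, Python scripts to look and compute and a tool call to move; the robot and the scene stay as the last step left them, time stands still between calls to the robot, and variables do not carry over. Pictures are saved under pics/ and viewed, and the job is handed in when it is done.

Besides the shell and the picture viewer there is one more tool, called after "Call:" by a JSON object that holds its "fn" and its "kwargs". play_rows: Moves the arm, as the interface text tells. Its arguments: {"type":"object","properties":{"motion":{"type":"array","items":{"type":"array","items":{"type":"number"}}}},"required":["motion"]}

```bash
ls; mkdir -p pics; python3 - <<'E'
from workcell import status,get_image,camera_info
import cv2,numpy as np
print(status.sense())
for n in ["scene","top","wrist"]:
    i=camera_info(n)
    p,d=get_image(n); cv2.imwrite(f"pics/{n}0.png",p); np.save(f"pics/{n}0.npy",d)
    print(n,np.array(i["mtx"]).round(1).tolist(),i["dist_coeffs"],np.array(i["world_to_cam"]).round(3).tolist())
E
```

```text
pics
{'time': 0.0, 'joint_pos': array([ 1.11027692e+00,  9.18631033e-02,  1.23189095e+00,  3.01264891e-05,
        1.81980446e+00, -5.66563800e-02]), 'qvel': array([-0.00084656, -0.00126284,  0.00062739, -0.00010678,  0.00017279,
       -0.00204229]), 'joint_efforts': array([ 7.57386260e-04, -4.58733845e+01, -4.18019807e+01, -7.62122704e-05,
        1.17152411e-02,  3.40783981e-05]), 'position': array([235.62564321, 551.4876417 , 230.14547408]), 'ee_rot': array([ 4.81573765e-04,  8.34555380e-01,  5.50923181e-01, -8.57001332e-04]), 'contact_force': array([-0.2075298 , -0.0451142 , -0.30016428]), 'torque': array([-0.01808254, -0.01701057, -0.00489914]), 'grip_width': 0.9986316277926323}
scene [[566.4, 0.0, 328.3], [0.0, 566.4, 239.2], [0.0, 0.0, 1.0]] [-0.0995105  0.         0.         0.         0.       ] [[-0.478, -0.878, -0.005, 305.085], [-0.831, 0.455, -0.32, 535.188], [0.283, -0.149, -0.948, 1448.759], [0.0, 0.0, 0.0, 1.0]]
top [[484.4, 0.0, 327.4], [0.0, 484.4, 240.0], [0.0, 0.0, 1.0]] [-0.10673877  0.          0.          0.          0.        ] [[0.012, -1.0, 0.003, 15.336], [-0.988, -0.012, -0.153, 615.753], [0.153, -0.001, -0.988, 1161.632], [0.0, 0.0, 0.0, 1.0]]
wrist [[349.5, 0.0, 320.2], [0.0, 349.5, 242.6], [0.0, 0.0, 1.0]] [-0.04499112  0.          0.          0.          0.        ] [[0.392, 0.92, -0.002, -598.91], [0.886, -0.377, 0.27, -36.815], [0.248, -0.108, -0.963, 378.612], [0.0, 0.0, 0.0, 1.0]]
```

View pics/scene0.png

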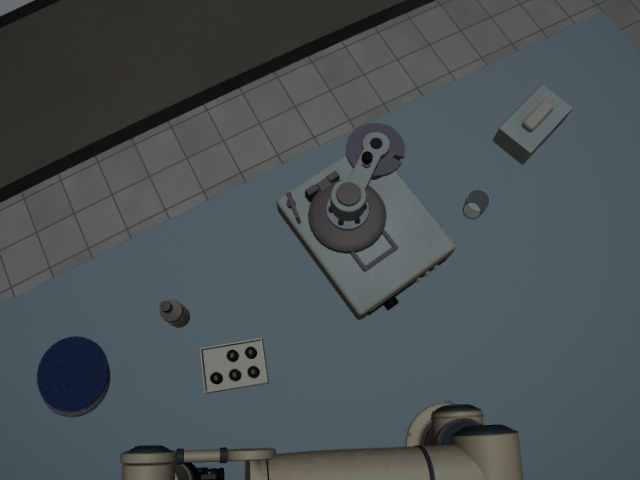

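View pics/top0.png

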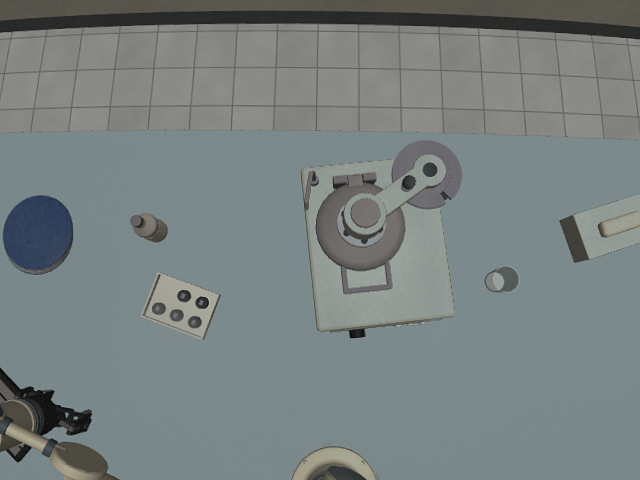

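View pics/wrist0.png

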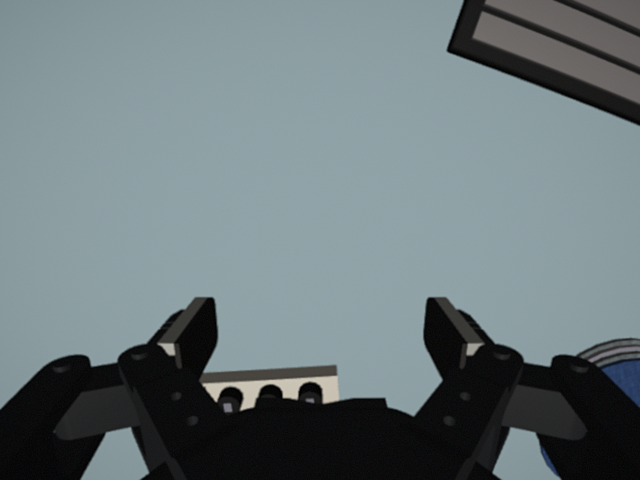

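The top view shows the polisher at centre: head at (367,212), knob at about (408,183), column at about (430,170), and the bar near (368,290). The beaker is at (500,280), the tray at (182,305), and the bottle at (150,227). I'll zoom in before measuring.

```bash
cat > h.py <<'E'
import numpy as np,cv2
from workcell import status,get_image,camera_info
def ray(n,uv,info=None):
    i=info or camera_info(n); M=np.array(i["mtx"]);T=np.array(i["world_to_cam"])
    p=cv2.undistortPoints(np.array([[uv]],float),M,np.array(i["dist_coeffs"],float))[0,0]
    R=T[:3,:3]; c=-R.T@T[:3,3]; d=R.T@np.array([p[0],p[1],1.])
    return c,d
def onplane(n,uv,z,info=None):
    c,d=ray(n,uv,info); return c+d*(z-c[2])/d[2]
def ptdepth(n,uv,D,info=None):
    c,d=ray(n,uv,info); return c+d*D[int(round(uv[1])),int(round(uv[0]))]
def cloud(n,D,box,info=None):
    u0,u1,v0,v1=box; i=info or camera_info(n); M=np.array(i["mtx"]);T=np.array(i["world_to_cam"])
    vv,uu=np.mgrid[v0:v1,u0:u1]; uv=np.stack([uu.ravel(),vv.ravel()],1).astype(float)
    p=cv2.undistortPoints(uv[:,None],M,np.array(i["dist_coeffs"],float))[:,0]
    d=D[v0:v1,u0:u1].ravel(); P=np.c_[p*d[:,None],d]; ok=d>0
    R=T[:3,:3]; W=(P-T[:3,3])@R
    return W[ok],uv[ok]
E
python3 - <<'E'
import cv2
a=cv2.imread('pics/top0.png')[130:350,280:480]; b=cv2.imread('pics/scene0.png')[110:330,265:465]
f=lambda x:cv2.convertScaleAbs(cv2.resize(x,None,fx=2.7,fy=2.7,interpolation=cv2.INTER_CUBIC),alpha=1.3)
cv2.imwrite('pics/t0z.png',cv2.resize(f(a),(540,594)));cv2.imwrite('pics/s0z.png',f(b))
E
python3 - <<'E'
from h import *
D=np.load('pics/top0.npy')
W,uv=cloud('top',D,(290,480,130,345))
for lo,hi,nm in [(95,105,'deck'),(285,305,'head/knobtop'),(238,246,'armtop'),(205,220,'ring')]:
    m=(W[:,2]>lo)&(W[:,2]<hi); print(nm,m.sum(),W[m].mean(0).round(1),W[m].min(0).round(0),W[m].max(0).round(0))
m=(W[:,2]>95)&(W[:,2]<105); (c,s,a)=cv2.minAreaRect(W[m][:,:2].astype(np.float32)); print(c,s,a)
h=np.histogram(W[:,2],bins=np.arange(0,320,5));print([(int(b),int(n)) for n,b in zip(*h) if n>15])
E
```

```text
deck 12045 [ 552.6 -102.4   99.7] [ 395. -279.   95.] [812.  90. 105.]
head/knobtop 1331 [638.5 -59.2 291.7] [ 593. -155.  285.] [716.  -9. 302.]
armtop 1544 [ 711.5 -156.9  241.8] [ 592. -229.  238.] [777.  -9. 246.]
ring 2397 [ 741.8 -197.6  214.5] [ 587. -272.  205.] [820.  -6. 220.]
(607.8214721679688, -93.57315063476562) (396.4345397949219, 327.1678466796875) 6.992370128631592
[(0, 7259), (5, 285), (65, 45), (70, 43), (75, 61), (80, 114), (85, 123), (90, 458), (95, 6554), (100, 5491), (105, 125), (115, 23), (120, 27), (130, 25), (135, 36), (140, 20), (145, 73), (150, 428), (155, 1219), (160, 2055), (165, 800), (180, 19), (185, 38), (190, 236), (195, 327), (200, 40), (205, 96), (210, 1240), (215, 1061), (220, 25), (225, 31), (230, 31), (235, 343), (240, 1213), (245, 178), (250, 19), (255, 17), (270, 21), (275, 43), (280, 196), (285, 591), (290, 293), (295, 443)]
```

View pics/t0z.png

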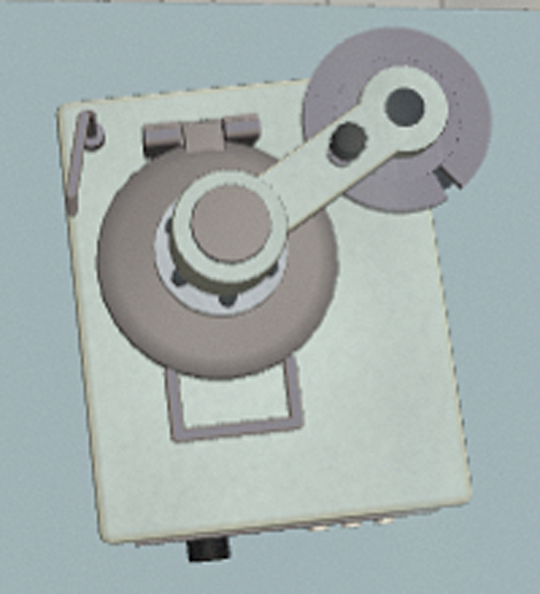

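View pics/s0z.png

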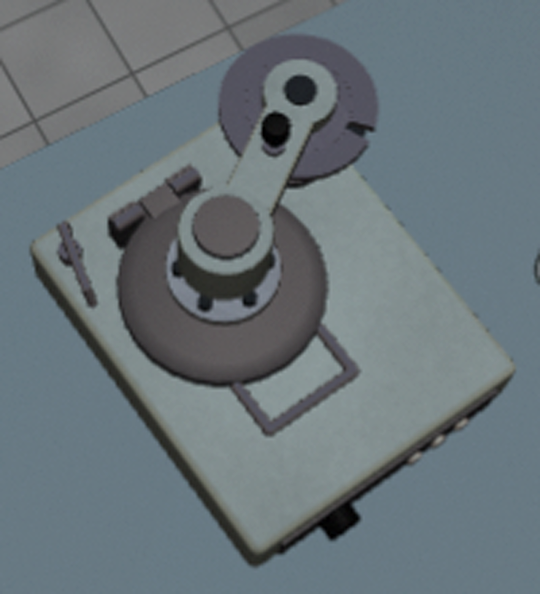

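```bash
python3 - <<'E'
from h import *
c,d=ray('top',(0,0)); print('cams',c.round(0), ray('scene',(0,0))[0].round(0))
def blobs(img,box,thr):
    u0,u1,v0,v1=box; g=cv2.cvtColor(img,cv2.COLOR_BGR2GRAY)[v0:v1,u0:u1]
    n,l,s,ce=cv2.connectedComponentsWithStats((g<thr).astype(np.uint8))
    return [(ce[i]+[u0,v0],s[i]) for i in range(1,n) if s[i][4]>25]
for n,box in [('top',(395,445,155,200)),('scene',(355,395,130,175))]:
    im=cv2.imread(f'pics/{n}0.png'); 
    for ce,s in blobs(im,box,45): print(n,ce.round(1),s, onplane(n,ce,290).round(1),onplane(n,ce,278).round(1))
D=np.load('pics/top0.npy'); W,uv=cloud('top',D,(290,480,130,345))
m=(W[:,2]>292)&(W[:,2]<300)&(np.hypot(W[:,0]-625,W[:,1]+50)<60); 
print('head top rect',[np.round(x,1) for x in cv2.minEnclosingCircle(W[m][:,:2].astype(np.float32))],m.sum())
m=(W[:,2]>284)&(W[:,2]<300)&(W[:,1]<-115);print('knob top',W[m].mean(0).round(1),cv2.minEnclosingCircle(W[m][:,:2].astype(np.float32)),m.sum())
m=(W[:,2]>209)&(W[:,2]<220)&(W[:,1]<-115);print('ring circ',cv2.minEnclosingCircle(W[m][:,:2].astype(np.float32)),np.median(W[m][:,2]),m.sum())
# bar
m=(W[:,2]>135)&(W[:,2]<165)&(W[:,0]<535)&(W[:,0]>430);B=W[m];print('bow',B.min(0).round(0),B.max(0).round(0),m.sum())
m2=B[:,0]<B[:,0].min()+400; r=cv2.minAreaRect(B[:,:2].astype(np.float32));print(r); print(cv2.boxPoints(r).round(0).tolist())
yaw=np.radians(7.0);R=np.array([[np.cos(yaw),-np.sin(yaw)],[np.sin(yaw),np.cos(yaw)]])
m=(W[:,2]>97)&(W[:,2]<103); q=W[m][:,:2]@R; print('deck local extents',np.percentile(q,[0.5,99.5],axis=0).round(1))
# bystanders
for nm,uvp in [('beaker',(497,283))]: print(nm,onplane('top',uvp,85),onplane('top',(508,279),0))
for s in ['scene']:
    DS=np.load('pics/scene0.npy'); W2,_=cloud('scene',DS,(265,465,110,330))
    m=(W2[:,2]>292)&(W2[:,2]<300); print('scene head',cv2.minEnclosingCircle(W2[m][:,:2].astype(np.float32)),m.sum())
    m=(W2[:,2]>209)&(W2[:,2]<220)&(W2[:,1]<-115);print('ring circ',cv2.minEnclosingCircle(W2[m][:,:2].astype(np.float32)))
    m=(W2[:,2]>135)&(W2[:,2]<165)&(W2[:,0]<535)&(W2[:,0]>430);r=cv2.minAreaRect(W2[m][:,:2].astype(np.float32));print(r,cv2.boxPoints(r).round(0).tolist())
E
```

```text
cams [ 431.   24. 1242.] [ 181.  240. 1545.]
top [404.1 183.5] [ 7 22  6 12 26] [ 696.3 -131.4  290. ] [ 699.7 -133.4  278. ]
scene [375.7 143. ] [15  8 12 11 99] [ 721.2 -181.4  290. ] [ 726.3 -185.4  278. ]
scene [381.4 158.2] [20 21 14 19 32] [ 677.7 -172.5  290. ] [ 682.5 -176.4  278. ]
scene [366.6 157.7] [  7  22  11  13 110] [ 696.6 -141.2  290. ] [ 701.5 -144.8  278. ]
head top rect [array([633.5, -51.4]), np.float64(30.1)] 667
knob top [ 701.1 -142.   289.1] ((702.2142944335938, -141.87648010253906), 13.647659301757812) 119
ring circ ((741.8281860351562, -194.91751098632812), 79.47079467773438) 214.76330835350038 2311
bow [ 480. -124.  147.] [535.  -8. 161.] 464
((512.3013305664062, -66.214599609375), (54.950828552246094, 112.5029296875), 6.768316745758057)
[[478.0, -14.0], [492.0, -125.0], [546.0, -119.0], [533.0, -7.0]]
deck local extents [[ 396.9 -326.9]
 [ 786.4   -6.5]]
beaker [ 509.49273852 -388.78153175   85.        ] [ 525.86441302 -449.0290014     0.        ]
scene head ((659.0162963867188, -85.67217254638672), 78.67296600341797) 406
ring circ ((727.5194091796875, -185.38009643554688), 97.85026550292969)
((511.3581237792969, -68.016357421875), (60.1876220703125, 112.11942291259766), 6.792762279510498) [[475.0, -16.0], [488.0, -127.0], [548.0, -120.0], [535.0, -9.0]]
```

Top and scene measurements agree. The ring centre (742,-195), the head (633.5,-51.4) and the knob (702,-142) are consistent with a yaw of 7°. The model then predicts the bowl at (633.6,-52), the knob at (702.6,-143) and the bar at (490,-70), against measured 491,-69. I'll raise the arm and head for the knob.

Call:
{"fn": "play_rows", "kwargs": {"motion": [[-15,25,-25,6,0.2],[-40,60,-50,13,0.2],[-65,95,-75,20,0.2],[-85,130,-100,27,0.2],[-105,165,-105,34,0.2]]}}

```text
time: 0.57
position: [335.2, 404.5, 333.1]
ee_rot: [-0.0, 0.96, 0.281, 0.001]
contact_force: [0.5, 0.6, 1.4]
grip_width: 0.599
```

```bash
cat > go.py <<'E'
import sys,numpy as np
from workcell import status
from scipy.spatial.transform import Rotation as Ro
def rep(t=None,ang=None):
    s=status.sense(); q=s["ee_rot"]; R=Ro.from_quat([q[1],q[2],q[3],q[0]]).as_matrix()
    a=np.degrees(np.arctan2(R[1,0],R[0,0])); p=np.array(s["position"])
    print('t',round(s['time'],2),'tcp',p.round(1),'xang',round(a,1),'tilt',np.degrees(np.arccos(-R[2,2])).round(2),'F',s['contact_force'].round(1),'w',round(s['grip_width'],3),'j',s['joint_pos'].round(2))
    if t is not None: print('tool shift',(R.T@(np.array(t)-p)).round(1),'turn',None if ang is None else round(a-ang,1))
if __name__=="__main__":
    v=[float(x) for x in sys.argv[1:]]
    rep(v[:3] if len(v)>2 else None, v[3] if len(v)>3 else None)
E
python3 go.py 702 -142.5 335 7
```

```text
t 0.57 tcp [335.2 404.5 333.1] xang 32.6 tilt 0.11 F [0.5 0.6 1.4] w 0.599 j [ 0.81 -0.07  1.21 -0.    2.    0.25]
tool shift [ 14.3 658.4  -2. ] turn 25.6
```

Call:
{"fn": "play_rows", "kwargs": {"motion": [[1,40,-1,5,0.2],[2,80,-2,10,0.2],[3,120,-2,15,0.2],[4,160,-2,20,0.2],[5,200,-2,25,0.2]]}}

```text
time: 0.98
position: [447.8, 236.9, 335.0]
ee_rot: [-0.001, 0.998, 0.064, 0.001]
contact_force: [0.8, 0.8, 1.0]
grip_width: 0.601
```

```bash
python3 go.py 702 -142.5 335 7
```

```text
t 0.98 tcp [447.8 236.9 335. ] xang 7.4 tilt 0.11 F [0.8 0.8 1. ] w 0.601 j [ 0.42 -0.11  1.25  0.    2.01  0.29]
tool shift [ 2.035e+02  4.088e+02 -1.000e-01] turn 0.4
```

Call:
{"fn": "play_rows", "kwargs": {"motion": [[17,34,0,0,0.2],[35,70,0,0,0.2],[52,105,0,0,0.2],[70,140,0,0,0.2],[87,175,0,0,0.2]]}}

```text
time: 1.4
position: [557.2, 72.6, 334.6]
ee_rot: [-0.001, 0.998, 0.064, 0.001]
contact_force: [0.3, 0.4, -0.1]
grip_width: 0.601
```

Call:
{"fn": "play_rows", "kwargs": {"motion": [[17,34,0,0,0.2],[35,70,0,0,0.2],[52,105,0,0,0.2],[65,130,0,0,0.2],[70,142,0,0,0.2]]}}

```text
time: 1.82
position: [646.1, -63.0, 332.2]
ee_rot: [-0.0, 0.998, 0.062, -0.001]
contact_force: [0.2, 0.7, -0.7]
grip_width: 0.6
```

```bash
python3 go.py 702 -142.5 335 7
```

```text
t 1.82 tcp [646.1 -63.  332.2] xang 7.1 tilt 0.11 F [ 0.2  0.7 -0.7] w 0.6 j [-0.15  0.28  0.83  0.    2.03 -0.27]
tool shift [45.5 85.8 -3. ] turn 0.1
```

Next I'll move above the knob, settle, and check with the wrist camera.

Call:
{"fn": "play_rows", "kwargs": {"motion": [[15,28,-3,0,0.2],[30,57,-3,0,0.2],[42,79,-3,0,0.2],[45,86,-3,0,0.2],[45,86,-3,0,0.2]]}}

```text
time: 2.23
position: [702.3, -145.3, 332.0]
ee_rot: [-0.001, 0.998, 0.061, -0.003]
contact_force: [-0.3, 0.3, -0.5]
grip_width: 0.6
```

```bash
python3 - <<'E'
from h import *
import go; go.rep([702,-142.5,259],7)
i=camera_info('wrist'); p,d=get_image('wrist'); cv2.imwrite('pics/w1.png',p); np.save('pics/w1.npy',d)
import pickle; pickle.dump(i,open('pics/w1.pkl','wb'))
p,d=get_image('top');cv2.imwrite('pics/t1.png',p)
E
```

```text
t 2.23 tcp [ 702.3 -145.3  332. ] xang 7.0 tilt 0.32 F [-0.3  0.3 -0.5] w 0.6 j [-0.25  0.52  0.53  0.    2.09 -0.37]
tool shift [ 0.4 -2.6 73. ] turn -0.0
```

View pics/w1.png

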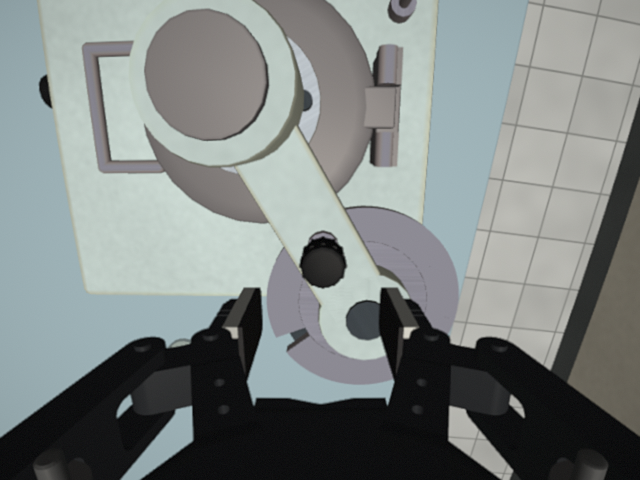

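In the wrist view the knob top is at about (323,266), the head disc at (207,74), and the column cap at (369,320).

```bash
python3 - <<'E'
from h import *; import pickle
i=pickle.load(open('pics/w1.pkl','rb'));D=np.load('pics/w1.npy')
p=cv2.imread('pics/w1.png');g=cv2.cvtColor(p,cv2.COLOR_BGR2GRAY)
W,uv=cloud('wrist',D,(100,440,0,380),i)
m=(W[:,2]>284)&(W[:,2]<293)&(np.hypot(W[:,0]-702,W[:,1]+142)<30)
print('knob top',cv2.minEnclosingCircle(W[m][:,:2].astype(np.float32)),W[m].mean(0),m.sum())
m=(W[:,2]>293)&(W[:,2]<299)&(np.hypot(W[:,0]-633,W[:,1]+52)<60)
print('head',cv2.minEnclosingCircle(W[m][:,:2].astype(np.float32)),m.sum())
m=(W[:,2]>212)&(W[:,2]<217);print('ring',cv2.minEnclosingCircle(W[m][:,:2].astype(np.float32)),m.sum())
print(onplane('wrist',(323,266),290,i), onplane('wrist',(369,320),242,i))
E
```

```text
knob top ((704.1678466796875, -144.0546112060547), 13.95715045928955) [ 704.10611268 -142.78644302  289.99825412] 1632
head ((635.8133544921875, -53.00475311279297), 30.12474822998047) 12713
ring ((743.6265869140625, -196.62387084960938), 78.6285400390625) 11206
[ 704.22898097 -143.19689565  290.        ] [ 745.54894305 -197.65953011  242.        ]
```

Call:
{"fn": "play_rows", "kwargs": {"motion": [[1,-2,15,0,0.2],[1,-2,30,0,0.2],[1,-2,45,0,0.2],[1,-2,58,0,0.2],[1,-2,62,0,0.2]]}}

```text
time: 2.75
position: [701.2, -138.9, 270.3]
ee_rot: [-0.001, 0.998, 0.063, -0.003]
contact_force: [-0.2, 0.0, -1.3]
grip_width: 0.602
```

```bash
python3 go.py 703.2 -143.3 258 7
```

```text
t 2.75 tcp [ 701.2 -138.9  270.3] xang 7.2 tilt 0.35 F [-0.2  0.  -1.3] w 0.602 j [-0.24  0.45  0.74  0.    1.96 -0.37]
tool shift [ 1.5  4.7 12.3] turn 0.2
```

Call:
{"fn": "play_rows", "kwargs": {"motion": [[1,4,6,0,0.2],[2,5,12,0,0.2],[2,5,12,0,0.2]]}}

```text
time: 3.0
position: [703.6, -143.4, 257.4]
ee_rot: [-0.002, 0.998, 0.063, -0.003]
contact_force: [-0.2, 0.2, -0.2]
grip_width: 0.602
```

```bash
python3 go.py 703.2 -143.3 258 7
```

```text
t 3.0 tcp [ 703.6 -143.4  257.4] xang 7.2 tilt 0.41 F [-0.2  0.2 -0.2] w 0.602 j [-0.25  0.45  0.76  0.    1.94 -0.37]
tool shift [-0.4 -0.1 -0.6] turn 0.2
```

Good alignment. Closing on the knob.

Call:
{"fn": "play_rows", "kwargs": {"motion": [[0,0,0,0,-0.3],[0,0,0,0,-0.6],[0,0,0,0,-1],[0,0,0,0,-1],[0,0,0,0,-1]]}}

```text
time: 3.42
position: [703.5, -143.3, 258.3]
ee_rot: [-0.001, 0.998, 0.063, -0.003]
contact_force: [-2.2, 0.0, 3.2]
grip_width: 0.286
```

```bash
python3 go.py 703.2 -143.3 269 7
```

```text
t 3.42 tcp [ 703.5 -143.3  258.3] xang 7.2 tilt 0.37 F [-2.2  0.   3.2] w 0.286 j [-0.25  0.45  0.76  0.    1.94 -0.37]
tool shift [ -0.3  -0.1 -10.7] turn 0.2
```

Call:
{"fn": "play_rows", "kwargs": {"motion": [[0,0,-4,0,-1],[0,0,-8,0,-1],[0,0,-11,0,-1],[0,0,-12,0,-1],[0,0,-12,0,-1]]}}

```text
time: 3.83
position: [703.4, -143.3, 269.7]
ee_rot: [-0.002, 0.998, 0.063, -0.004]
contact_force: [-1.8, 0.5, -6.9]
grip_width: 0.283
```

```bash
python3 - <<'E'
from h import *
import go; go.rep([703.2,-143.3,270],7)
i=camera_info('wrist'); p,d=get_image('wrist'); cv2.imwrite('pics/w2.png',p)
E
```

```text
t 3.83 tcp [ 703.4 -143.3  269.7] xang 7.2 tilt 0.46 F [-1.8  0.5 -6.9] w 0.283 j [-0.25  0.46  0.73  0.    1.96 -0.37]
tool shift [-0.2  0.  -0.3] turn 0.2
```

View pics/w2.png

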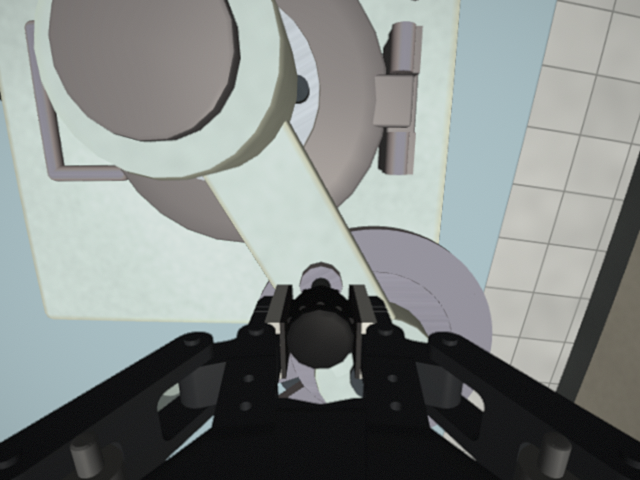

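Lift is about 11.5–12 mm with a spring force of about 6.5 N; the knob is between the pads and the bushing shows below it. Computing the arc.

```bash
cat > arc.py <<'E'
import numpy as np,sys
from workcell import status
from scipy.spatial.transform import Rotation as Ro
P=np.array([742.8,-196.0]);s=status.sense();q=s["ee_rot"];R=Ro.from_quat([q[1],q[2],q[3],q[0]]).as_matrix()
p=np.array(s['position']);v=p[:2]-P; ph=np.degrees(np.arctan2(v[1],v[0]))%360
print('t',round(s['time'],2),'r',np.hypot(*v).round(1),'phi',ph.round(1),'swing est',(ph-127).round(1),'z',p[2].round(1),'F',s['contact_force'].round(1),'T',s['torque'].round(2),'w',round(s['grip_width'],3))
z=float(sys.argv[1])
for sw in map(float,sys.argv[2:]):
    a=np.radians(127+sw); t=np.r_[P+65.3*np.array([np.cos(a),np.sin(a)]),z]
    print(sw,(R.T@(t-p)).round(1))
E
python3 arc.py 270 5 10 15 20 25 30
```

```text
t 3.88 r 65.8 phi 126.8 swing est -0.2 z 269.6 F [-2.8  1.1 -6.5] T [ 0.11  0.33 -0.03] w 0.282
5.0 [-4.8  3.6 -0.4]
10.0 [-9.3  7.  -0.3]
15.0 [-13.5  10.8  -0.3]
20.0 [-17.4  15.   -0.3]
25.0 [-20.9  19.5  -0.3]
30.0 [-24.   24.3  -0.3]
```

Call:
{"fn": "play_rows", "kwargs": {"motion": [[-4.8,3.6,0,0,-1],[-9.3,7,0,0,-1],[-13.5,10.8,0,0,-1],[-17.4,15,0,0,-1],[-21,19.5,0,0,-1]]}}

```text
time: 4.3
position: [685.6, -163.3, 269.1]
ee_rot: [-0.003, 0.998, 0.065, -0.003]
contact_force: [1.0, 6.0, -6.3]
grip_width: 0.283
```

```bash
python3 arc.py 270 25 30 35 40 45 50
```

```text
t 4.3 r 65.8 phi 150.3 swing est 23.3 z 269.1 F [ 1.   6.  -6.3] T [ 1.01 -0.39 -0.03] w 0.283
25.0 [-0.7  1.9 -0.9]
30.0 [-3.8  6.7 -0.9]
35.0 [-6.5 11.7 -0.9]
40.0 [-8.7 17.  -0.9]
45.0 [-10.5  22.4  -0.9]
50.0 [-11.7  27.9  -1. ]
```

Call:
{"fn": "play_rows", "kwargs": {"motion": [[-3.8,6.7,-0.5,0,-1],[-6.5,11.7,-1,0,-1],[-8.7,17,-1,0,-1],[-10.5,22.4,-1,0,-1],[-11.7,28,-1,0,-1]]}}

```text
time: 4.72
position: [677.4, -190.9, 269.6]
ee_rot: [-0.005, 0.998, 0.066, -0.004]
contact_force: [-2.8, 6.6, -6.0]
grip_width: 0.284
```

```bash
python3 arc.py 270 50 55 60 65 70 75
```

```text
t 4.72 r 65.6 phi 175.5 swing est 48.5 z 269.6 F [-2.8  6.6 -6. ] T [0.97 0.26 0.04] w 0.284
50.0 [-0.   1.7 -0.4]
55.0 [-0.8  7.4 -0.4]
60.0 [-1.1 13.1 -0.5]
65.0 [-0.9 18.8 -0.6]
70.0 [-0.2 24.4 -0.6]
75.0 [ 0.9 30.  -0.7]
```

Call:
{"fn": "play_rows", "kwargs": {"motion": [[-0.8,7.4,-0.5,0,-1],[-1.1,13.1,-0.5,0,-1],[-0.9,18.8,-0.5,0,-1],[-0.2,24.4,-0.5,0,-1],[0.9,30,-0.5,0,-1]]}}

```text
time: 5.13
position: [681.7, -219.5, 269.3]
ee_rot: [-0.006, 0.998, 0.067, -0.005]
contact_force: [-4.0, 6.1, -6.0]
grip_width: 0.286
```

```bash
python3 arc.py 270 75 80 85 88 90 92
```

```text
t 5.13 r 65.4 phi 201.0 swing est 74.0 z 269.3 F [-4.   6.1 -6. ] T [ 0.71  0.34 -0.  ] w 0.286
75.0 [ 0.4  1.1 -0.7]
80.0 [ 2.1  6.5 -0.8]
85.0 [ 4.2 11.8 -0.8]
88.0 [ 5.7 14.9 -0.9]
90.0 [ 6.7 16.9 -0.9]
92.0 [ 7.9 18.8 -1. ]
```

Call:
{"fn": "play_rows", "kwargs": {"motion": [[2.1,6.5,-0.5,0,-1],[4.2,11.8,-0.5,0,-1],[5.7,14.9,-0.5,0,-1],[6.7,16.9,-0.5,0,-1],[6.7,16.9,-0.5,0,-1]]}}

```text
time: 5.55
position: [691.2, -236.1, 269.0]
ee_rot: [-0.005, 0.998, 0.067, -0.004]
contact_force: [2.6, -1.0, -6.8]
grip_width: 0.289
```

```bash
python3 arc.py 270 90 91 92 93 94;  python3 - <<'E'
from h import *
for n in ['wrist','top']:
    p,d=get_image(n); cv2.imwrite(f'pics/{n}3.png',p); np.save(f'pics/{n}3.npy',d)
D=d; W,uv=cloud('top',D,(290,520,130,345))
m=(W[:,2]>238)&(W[:,2]<245)&(W[:,1]<-120); print(m.sum())
m=(W[:,2]>290)&(W[:,2]<300)&(np.hypot(W[:,0]-599,W[:,1]+303)<60); print('head',cv2.minEnclosingCircle(W[m][:,:2].astype(np.float32)),m.sum())
cv2.imwrite('pics/top3z.png',cv2.resize(p[130:350,280:520],None,fx=2.5,fy=2.5))
E
```

```text
t 5.55 r 65.3 phi 217.8 swing est 90.8 z 269.0 F [ 2.6 -1.  -6.8] T [-0.23 -0.41 -0.  ] w 0.289
90.0 [-0.5 -0.8 -1. ]
91.0 [ 0.1  0.2 -1. ]
92.0 [ 0.7  1.1 -1. ]
93.0 [ 1.3  2.1 -1. ]
94.0 [ 1.9  3.1 -1. ]
1126
head ((617.3767700195312, -300.47906494140625), 30.067485809326172) 339
```

View pics/wrist3.png

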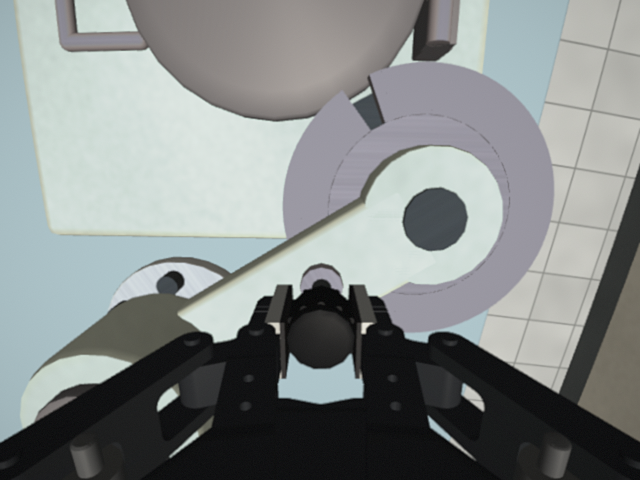

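View pics/top3z.png

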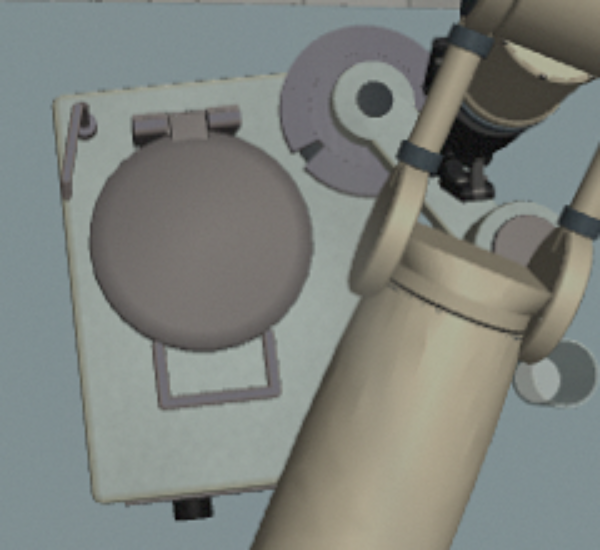

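The arm is out at an estimated 90.8° and the head is parked over the right front. Now lowering to see whether the plunger enters the notch.

Call:
{"fn": "play_rows", "kwargs": {"motion": [[-0.3,-0.5,2,0,-1],[-0.3,-0.5,4,0,-1],[-0.3,-0.5,6,0,-1],[-0.3,-0.5,6,0,-1]]}}

```text
time: 5.98
position: [690.7, -235.3, 263.0]
ee_rot: [-0.005, 0.998, 0.067, -0.004]
contact_force: [1.3, -1.1, -5.7]
grip_width: 0.29
```

```bash
python3 arc.py 258 90 91 92
```

```text
t 5.98 r 65.3 phi 217.0 swing est 90.0 z 263.0 F [ 1.3 -1.1 -5.7] T [-0.3  -0.59 -0.06] w 0.29
90.0 [-0.  0.  5.]
91.0 [0.6 1.  5. ]
92.0 [1.1 2.  5. ]
```

The lift is now about 5 mm, below the 8 mm ring level, and the spring still pulls on the tool. The plunger is therefore in the notch, so I'll lower fully.

Call:
{"fn": "play_rows", "kwargs": {"motion": [[0,0,2,0,-1],[0,0,4,0,-1],[0,0,4.5,0,-1]]}}

```text
time: 6.23
position: [690.6, -235.3, 258.4]
ee_rot: [-0.005, 0.998, 0.067, -0.004]
contact_force: [2.4, -1.0, -1.5]
grip_width: 0.284
```

```bash
python3 arc.py 258 90 91 92
```

```text
t 6.23 r 65.3 phi 217.0 swing est 90.0 z 258.4 F [ 2.4 -1.  -1.5] T [-0.24 -0.56  0.04] w 0.284
90.0 [0.  0.  0.4]
91.0 [0.6 1.  0.4]
92.0 [1.2 2.  0.4]
```

Now I'll release the knob, opening partially, and raise.

Call:
{"fn": "play_rows", "kwargs": {"motion": [[0,0,0,0,0],[0,0,0,0,0.1],[0,0,0,0,0.1],[0,0,-10,0,0.1],[0,0,-25,0,0.1]]}}

```text
time: 6.65
position: [690.4, -235.2, 282.5]
ee_rot: [-0.006, 0.998, 0.067, -0.005]
contact_force: [-0.2, 0.4, 0.3]
grip_width: 0.55
```

Call:
{"fn": "play_rows", "kwargs": {"motion": [[0,0,-20,0,0.1],[0,0,-45,0,0.1],[-3,-3,-60,0,0.1],[-3,-3,-62,0,0.1]]}}

```text
time: 6.98
position: [687.4, -233.0, 350.3]
ee_rot: [-0.004, 0.998, 0.067, -0.002]
contact_force: [0.8, 0.6, 0.9]
grip_width: 0.55
```

```bash
python3 - <<'E'
from h import *
import go; go.rep([491,-70,260],7)
i=camera_info('wrist');p,D=get_image('wrist'); cv2.imwrite('pics/w4.png',p)
W,uv=cloud('wrist',D,(0,640,0,480),i)
m=(W[:,2]>280)&(W[:,2]<310)&(np.hypot(W[:,0]-690.7,W[:,1]+235.3)<20)
if m.sum(): print('knob top',cv2.minEnclosingCircle(W[m][:,:2].astype(np.float32)),np.median(W[m],0),m.sum())
E
```

```text
t 6.98 tcp [ 687.4 -233.   350.3] xang 7.7 tilt 0.52 F [0.8 0.6 0.9] w 0.55 j [-0.38  0.59  0.41  0.01  2.15 -0.51]
tool shift [-172.6 -186.9   92.4] turn 0.7
knob top ((692.2105102539062, -236.12747192382812), 13.891663551330566) [ 691.72975435 -234.2596746   290.31957976] 1430
```

View pics/w4.png

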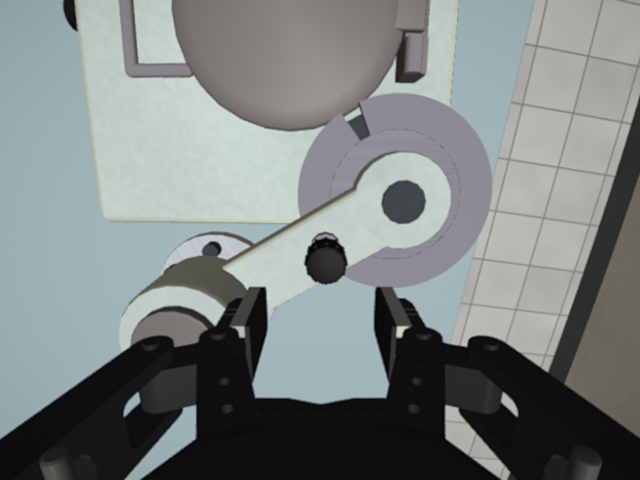

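The wrist view shows the knob at (326,261). Its top is at z = 290.3, which matches the home height of 290, so the plunger is home in the parked notch. Next, the cover bar.

Call:
{"fn": "play_rows", "kwargs": {"motion": [[-18,-28,0,0,-0.1],[-48,-58,10,0,-0.1],[-78,-88,20,0,-0.1],[-108,-118,35,0,-0.1],[-138,-148,50,0.5,-0.1]]}}

```text
time: 7.45
position: [540.4, -112.1, 303.2]
ee_rot: [-0.005, 0.998, 0.062, -0.003]
contact_force: [0.1, -0.4, 1.6]
grip_width: 0.45
```

```bash
python3 go.py 491 -70 240 7
```

```text
t 7.45 tcp [ 540.4 -112.1  303.2] xang 7.2 tilt 0.64 F [ 0.1 -0.4  1.6] w 0.45 j [-0.27 -0.    1.2   0.01  1.95 -0.39]
tool shift [-43.5 -47.3  63.9] turn 0.2
```

Call:
{"fn": "play_rows", "kwargs": {"motion": [[-20,-20,15,0,-0.1],[-43,-40,35,0,-0.1],[-43,-47,50,0,-0.1],[-43.5,-47,50,0,-0.1]]}}

```text
time: 7.78
position: [488.5, -68.6, 249.2]
ee_rot: [-0.006, 0.998, 0.063, -0.006]
contact_force: [-0.7, 0.8, -0.6]
grip_width: 0.446
```

```bash
python3 - <<'E'
from h import *
import go; go.rep([491,-70,240],7)
i=camera_info('wrist');p,D=get_image('wrist'); cv2.imwrite('pics/w5.png',p)
W,uv=cloud('wrist',D,(0,640,0,480),i)
m=(W[:,2]>142)&(W[:,2]<162)&(W[:,0]<530)&(W[:,0]>465)&(np.abs(W[:,1]+70)<75); B=W[m]
yaw=np.radians(7);R=np.array([[np.cos(yaw),-np.sin(yaw)],[np.sin(yaw),np.cos(yaw)]])
q=B[:,:2]@R
print(q.min(0),q.max(0)); mid=np.abs(q[:,1]-np.median(q[:,1]))<30; print('mid bar x',np.percentile(q[mid,0],[1,50,99]).round(1), B[mid,2].max(), m.sum())
c=np.array([np.percentile(q[mid,0],[1,99]).mean(),(q[:,1].min()+q[:,1].max())/2]);print('bar mid',R@c)
l=cv2.fitLine(q[mid].astype(np.float32),cv2.DIST_L2,0,.01,.01).ravel();print('dev from yaw7',np.degrees(np.arctan2(l[0],l[1])))
E
```

```text
t 7.78 tcp [488.5 -68.6 249.2] xang 7.3 tilt 0.94 F [-0.7  0.8 -0.6] w 0.446 j [-0.21 -0.18  1.46  0.01  1.87 -0.34]
tool shift [2.4 1.8 9.2] turn 0.3
[ 473.3935128  -184.91848834] [524.7505989  -73.53663059]
mid bar x [474.  480.2 519.8] 158.21817598509747 4013
bar mid [508.96540769 -67.70494178]
dev from yaw7 13.548687
```

View pics/w5.png

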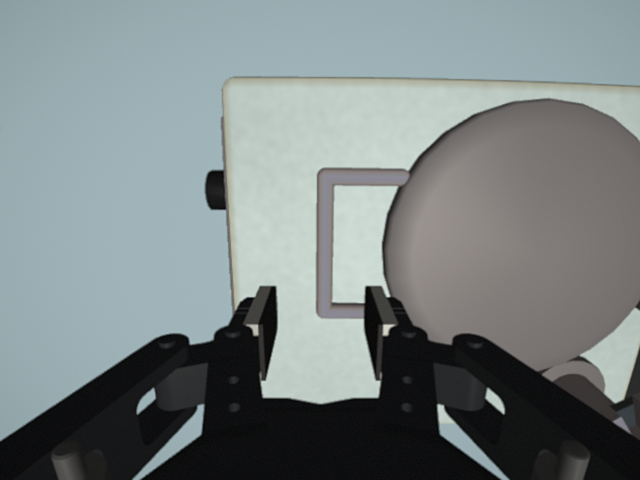

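The bar is at columns 317–332, rows 170–317 in the wrist view. It works out to (492,-70), which agrees with the model. Descending.

Call:
{"fn": "play_rows", "kwargs": {"motion": [[3,2,20,0,-0.1],[3,2,45,0,-0.1],[3,2,65,0,-0.1],[3,2,75,0,-0.1],[3,2,75,0,-0.1]]}}

```text
time: 8.25
position: [491.7, -71.0, 173.9]
ee_rot: [-0.006, 0.998, 0.063, -0.007]
contact_force: [-0.7, 0.2, 0.7]
grip_width: 0.449
```

```bash
python3 go.py 492 -70 132 7
```

```text
t 8.25 tcp [491.7 -71.  173.9] xang 7.2 tilt 1.02 F [-0.7  0.2  0.7] w 0.449 j [-0.22 -0.18  1.59  0.01  1.74 -0.34]
tool shift [ 1.  -0.4 41.9] turn 0.2
```

Call:
{"fn": "play_rows", "kwargs": {"motion": [[1,-0.5,14,0,-0.1],[1,-0.5,28,0,-0.1],[1,-0.5,40,0,-0.1],[1,-0.5,42,0,-0.1],[1,-0.5,42,0,-0.1]]}}

```text
time: 8.67
position: [491.6, -69.9, 131.1]
ee_rot: [-0.006, 0.998, 0.063, -0.008]
contact_force: [-0.3, 0.8, 0.2]
grip_width: 0.448
```

```bash
python3 go.py 492 -70 132 7
```

```text
t 8.67 tcp [491.6 -69.9 131.1] xang 7.2 tilt 1.11 F [-0.3  0.8  0.2] w 0.448 j [-0.21 -0.17  1.66  0.01  1.67 -0.34]
tool shift [ 0.3  0.1 -0.9] turn 0.2
```

Call:
{"fn": "play_rows", "kwargs": {"motion": [[0,0,0,0,-0.5],[0,0,0,0,-1],[0,0,0,0,-1],[0,0,0,0,-1],[0,0,0,0,-1]]}}

```text
time: 9.08
position: [490.3, -70.2, 132.1]
ee_rot: [-0.006, 0.998, 0.063, -0.009]
contact_force: [-9.1, -0.7, 3.8]
grip_width: 0.112
```

```bash
cat > lift.py <<'E'
import numpy as np,sys
from workcell import status
from scipy.spatial.transform import Rotation as Ro
s=status.sense();q=s["ee_rot"];R=Ro.from_quat([q[1],q[2],q[3],q[0]]).as_matrix();p=np.array(s['position'])
yaw=np.radians(7.0); u=np.array([np.cos(yaw),np.sin(yaw),0])
H=np.array([492.0,-70,150])+257*u; g=p-R[:,2]*19
l=(g-H)@u; r=np.hypot(l,g[2]-H[2]); th=np.degrees(np.arctan2(g[2]-H[2],-l))
print('t',round(s['time'],2),'grasp',g.round(1),'r',r.round(1),'theta',th.round(1),'F',s['contact_force'].round(1),'T',s['torque'].round(2),'w',round(s['grip_width'],3))
for a in map(float,sys.argv[1:]):
    t=g+(r-257)*0+ (H-257*np.cos(np.radians(a))*u+[0,0,257*np.sin(np.radians(a))]) - (H-257*np.cos(np.radians(th))*u+[0,0,257*np.sin(np.radians(th))])
    print(a,(R.T@(t-g)).round(1))
E
python3 lift.py 2 4 6 8 10 12 14
```

```text
t 9.08 grasp [490.7 -70.4 151.1] r 258.4 theta 0.2 F [-9.1 -0.7  3.8] T [-0.08  1.31 -0.03] w 0.112
2.0 [ 0.  -0.1 -7.9]
4.0 [  0.3  -0.2 -16.8]
6.0 [  1.   -0.3 -25.8]
8.0 [  1.9  -0.4 -34.7]
10.0 [  3.2  -0.5 -43.6]
12.0 [  4.7  -0.6 -52.4]
14.0 [  6.6  -0.7 -61.2]
```

Gripped: the opening is 9.5 mm on the 12 mm bar, with contact forces present. Lifting along the arc.

Call:
{"fn": "play_rows", "kwargs": {"motion": [[0,0,-8,0,-1],[0.3,0,-17,0,-1],[1,-0.2,-26,0,-1],[2,-0.3,-35,0,-1],[3.2,-0.5,-43,0,-1]]}}

```text
time: 9.5
position: [493.9, -69.8, 176.4]
ee_rot: [-0.006, 0.998, 0.062, -0.009]
contact_force: [-4.0, 0.1, -2.5]
grip_width: 0.117
```

```bash
python3 lift.py 8 10 12 14 16 18 20
```

```text
t 9.5 grasp [494.2 -70.  195.4] r 258.8 theta 10.1 F [-4.   0.1 -2.5] T [-0.08  0.91 -0.13] w 0.117
8.0 [-1.3  0.1  9.3]
10.0 [-0.1  0.   0.5]
12.0 [ 1.5 -0.1 -8.4]
14.0 [  3.3  -0.2 -17.2]
16.0 [  5.5  -0.3 -25.9]
18.0 [  8.   -0.4 -34.5]
20.0 [ 10.7  -0.5 -43. ]
```

Call:
{"fn": "play_rows", "kwargs": {"motion": [[1.5,0,-8.5,0,-1],[3.3,-0.2,-17,0,-1],[5.5,-0.3,-26,0,-1],[8,-0.4,-34.5,0,-1],[10.7,-0.5,-43,0,-1]]}}

```text
time: 9.92
position: [505.1, -68.5, 220.3]
ee_rot: [-0.006, 0.998, 0.062, -0.01]
contact_force: [-4.7, 0.0, -0.4]
grip_width: 0.111
```

```bash
python3 lift.py 20 22 24 26 28 30
```

```text
t 9.92 grasp [505.5 -68.7 239.3] r 259.3 theta 20.1 F [-4.7  0.  -0.4] T [-0.01  0.99 -0.03] w 0.111
20.0 [-0.2  0.   0.6]
22.0 [ 2.8 -0.1 -7.8]
24.0 [  6.2  -0.2 -16.2]
26.0 [  9.8  -0.3 -24.4]
28.0 [ 13.7  -0.4 -32.4]
30.0 [ 17.9  -0.5 -40.3]
```

Call:
{"fn": "play_rows", "kwargs": {"motion": [[2.8,0,-8,0,-1],[6.2,-0.2,-16,0,-1],[9.8,-0.3,-24.5,0,-1],[13.7,-0.4,-32.5,0,-1],[18,-0.5,-40.5,0,-1]]}}

```text
time: 10.33
position: [523.5, -66.3, 261.8]
ee_rot: [-0.005, 0.998, 0.062, -0.01]
contact_force: [-6.2, -1.0, 1.3]
grip_width: 0.119
```

```bash
python3 lift.py 30 32 34 36 38 40;  python3 - <<'E'
from h import *
for n in ['wrist','scene']:
    p,d=get_image(n); cv2.imwrite(f'pics/{n}6.png',p)
cv2.imwrite('pics/scene6z.png',cv2.resize(p[80:360,240:520],None,fx=2.1,fy=2.1))
E
```

```text
t 10.33 grasp [523.9 -66.5 280.8] r 260.2 theta 30.2 F [-6.2 -1.   1.3] T [-0.06  1.15 -0.05] w 0.119
30.0 [-0.4  0.   0.7]
32.0 [ 4.1 -0.1 -7. ]
34.0 [  8.8  -0.2 -14.7]
36.0 [ 13.8  -0.2 -22.1]
38.0 [ 19.   -0.3 -29.4]
40.0 [ 24.6  -0.4 -36.5]
```

View pics/wrist6.png

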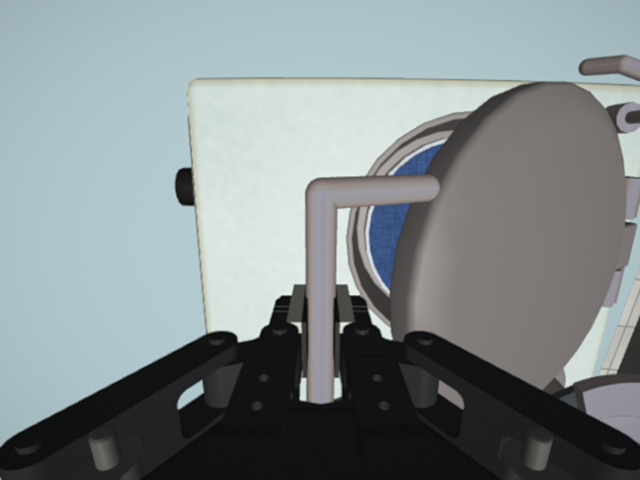

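View pics/scene6z.png

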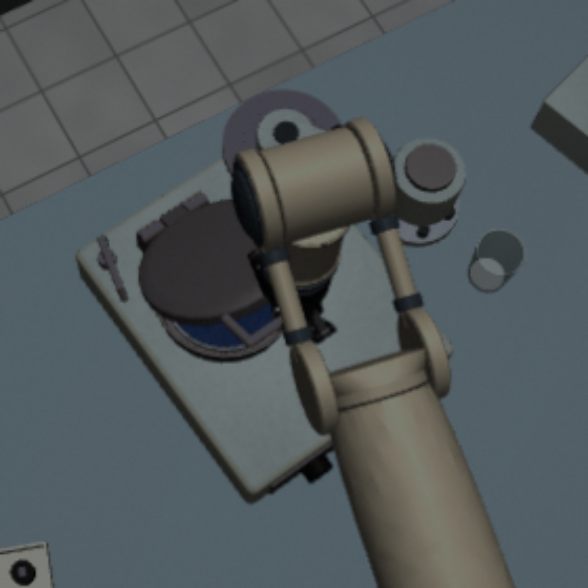

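The wrist view shows the bar between the pads at about (320,350), with the cover raised and the blue disc showing. The scene view shows the head still parked and the beaker untouched. Continuing.

Call:
{"fn": "play_rows", "kwargs": {"motion": [[4.1,0,-7,0,-1],[8.8,-0.2,-14.7,0,-1],[13.8,-0.2,-22,0,-1],[19,-0.3,-29.5,0,-1],[24.6,-0.4,-36.5,0,-1]]}}

```text
time: 10.85
position: [549.3, -63.2, 300.3]
ee_rot: [-0.005, 0.998, 0.062, -0.009]
contact_force: [-3.8, -0.6, 1.2]
grip_width: 0.118
```

```bash
python3 lift.py 40 42 44 45 46
```

```text
t 10.85 grasp [549.6 -63.4 319.3] r 261.3 theta 40.4 F [-3.8 -0.6  1.2] T [-0.06  0.86 -0.08] w 0.118
40.0 [-1.1  0.   1.4]
42.0 [ 4.7 -0.  -5.5]
44.0 [ 10.7  -0.1 -12.2]
45.0 [ 13.7  -0.1 -15.4]
46.0 [ 16.9  -0.2 -18.6]
```

Call:
{"fn": "play_rows", "kwargs": {"motion": [[4.7,0,-5.5,0,-1],[9,0,-10.5,0,-1],[13.7,0,-15.5,0,-1],[14.5,0,-16.5,0,-1],[14.5,0,-16.5,0,-1]]}}

```text
time: 11.27
position: [564.4, -61.5, 317.6]
ee_rot: [-0.005, 0.998, 0.062, -0.008]
contact_force: [-3.4, 0.5, 3.0]
grip_width: 0.111
```

```bash
python3 lift.py 45; python3 - <<'E'
from h import *
i=camera_info('wrist')
for n in ['wrist','top']:
    p,d=get_image(n); cv2.imwrite(f'pics/{n}7.png',p); np.save(f'pics/{n}7.npy',d)
cv2.imwrite('pics/top7z.png',cv2.resize(p[130:350,120:540],None,fx=1.8,fy=1.8))
D=np.load('pics/wrist7.npy')
yaw=np.radians(7);R=np.array([[np.cos(yaw),-np.sin(yaw)],[np.sin(yaw),np.cos(yaw)]])
for nm,n,inf in [('wrist','wrist',i),('top','top',None)]:
    W,uv=cloud(n,np.load(f'pics/{n}7.npy'),(0,640,0,480),inf)
    q=(W[:,:2]-[635,-52.5])@R
    m=(np.abs(q[:,1])<90)&(W[:,2]>170)&(W[:,2]<320)&(q[:,0]>-30)&(q[:,0]<110)
    if nm=='wrist': m&=(q[:,1]>-5)  # left of bar
    a=q[m,0];z=W[m,2]
    # robust line z vs x
    if m.sum()<50: print(nm,'few');continue
    for _ in range(5):
        c=np.polyfit(a,z,1); r=np.abs(z-np.polyval(c,a)); k=r<max(5,2*np.median(r)); a,z=a[k],z[k]
    print(nm,'cover slope deg',-np.degrees(np.arctan(c[0])),'n',len(a),'z at hinge',np.polyval(c,112))
    m=(W[:,2]>285)&(W[:,2]<293)&(np.hypot(W[:,0]-691,W[:,1]+235)<20);print('knob',m.sum(),W[m].mean(0).round(1) if m.sum() else '')
E
```

```text
t 11.27 grasp [564.7 -61.6 336.6] r 261.9 theta 45.4 F [-3.4  0.5  3. ] T [ 0.11  0.73 -0.09] w 0.111
45.0 [-1.3  0.   1.4]
wrist cover slope deg 43.34878179666246 n 15833 z at hinge 174.9522074436283
knob 0 
top cover slope deg 43.48671972204184 n 763 z at hinge 170.30949583402088
knob 34 [ 690.4 -242.4  289.4]
```

View pics/wrist7.png

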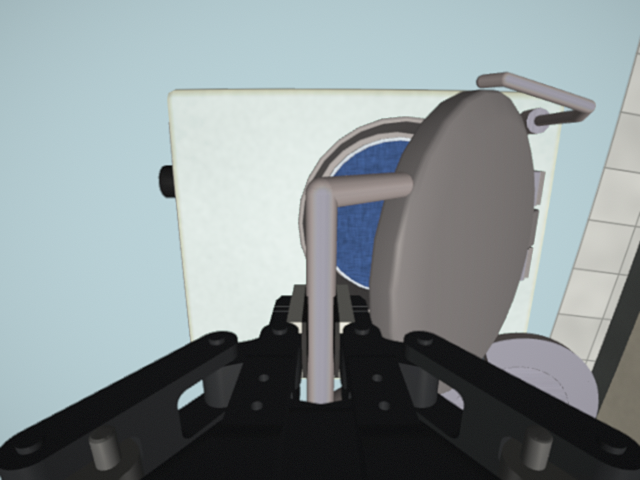

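View pics/top7z.png

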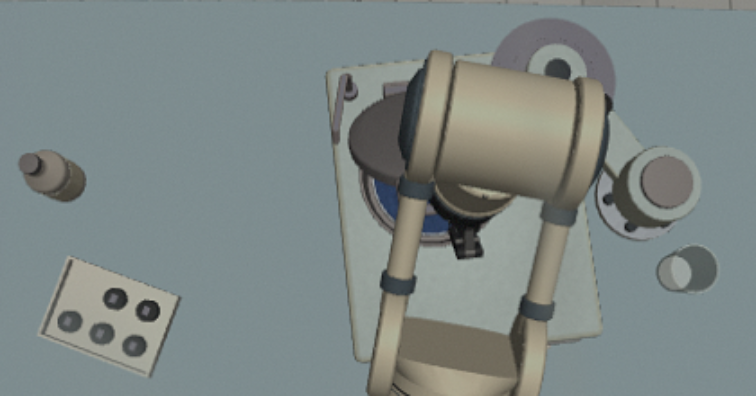

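The cover slope is 43.4° from depth (two views) and 45.4° from the tool arc, so it is inside the 38–52° window. The knob is still at home height. One settling hold, then I'll hand in.

Call:
{"fn": "play_rows", "kwargs": {"motion": [[0,0,0,0,-1],[0,0,0,0,-1],[0,0,0,0,-1],[0,0,0,0,-1],[0,0,0,0,-1]]}}

```text
time: 11.78
position: [563.8, -61.5, 317.1]
ee_rot: [-0.005, 0.998, 0.062, -0.009]
contact_force: [-2.5, 0.8, 1.0]
grip_width: 0.114
```

```bash
python3 lift.py 45; python3 -c "
from workcell import status,manip
import numpy as np
print(np.abs(status.sense()['qvel']).max()); print(manip.finish_job())"; python3 lift.py 45
```

```text
t 11.78 grasp [564.2 -61.7 336.1] r 261.9 theta 45.3 F [-2.5  0.8  1. ] T [ 0.15  0.54 -0.05] w 0.114
45.0 [-0.8  0.   0.8]
0.002719414560033244
the job is handed in; nothing more can be done
None
the job is handed in; nothing more can be done
```

The motor head is parked with the plunger home, and the gripper is holding the splash cover at about 45°. I handed the job in at 11.8 s; it reports no verdict.

- **Parking the head:** I lifted the plunger about 11.5 mm, swung the arm an estimated 90° and lowered the plunger into the parked notch. After I let go, the knob's top measured 290.3 mm, against 290 mm for fully home. A later reading with the cover up gave 289.4 mm, but from only 34 depth points.
- **Cover:** I raised it by the bar and kept hold. The arm was essentially still at hand-in and the fingers were still closed on the bar.
- **Cover angle, small disagreement:** the tool position gives 45.3°, while the slope in the depth images (wrist and top views) gives 43.4°. Both are inside the 38–52° limit. The measured distance from bar to hinge also drifted from 258 to 262 mm (257 mm nominal) during the lift, probably from a few millimetres of offset in the grip or in my hinge estimate.
- **Bottle, tray and beaker:** they look untouched in the last top view; I did not measure their positions again.

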